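Close the keeper and clamp a dispensary tray's loose end board

ROBOT

A 6-joint arm with a two-finger parallel gripper is mounted at the origin on the work surface. World frame = base frame: x ahead of the robot, y to its left, z up, the work surface at z = 0. Lengths are in m, angles in degrees, forces in N, time in s.
With the tool pointing down it reaches from about 0.375 to 0.925 m from the base axis. Payload 5.7 kg.
Tool frame: the origin (TCP) lies at the very end of the fingers, on their centre line; the grasp point (between the pads) lies env.pinch_z behind it (env.pinch_z is the distance from the TCP to the grasp point, in m); z points along the fingers, y is the line along which they close (so a half turn about z gives the same grasp; the last joint's range is limited). The gripper opens to 88 mm and grips with 3 to 60 N. Pads are 20 mm wide; open, the fingers measure 115 mm over their backs; the gripper's body (75 mm by 178 mm) begins 61 mm behind the grasp point.
Start: joints at [-75.235, 20.558, 86.54, -0, 72.909, -6.595], TCP at [0.219, -0.559, 0.223] pointing down, gripper open.
Joint ranges: [-170.27, 170.27], [-57.76, 135], [12.27, 136.19], [-55.21, 235.2], [11.17, 155.16], [-170.74, 170.74]. Speed limits (degrees/s): [136.94, 136.94, 180, 180, 180, 180].

INTERFACE

Orientations are given as a 3x3 rotation matrix whose columns are the frame's x, y, z axes.
In Python, from plant import env gives the robot as it stands.
- The arm moves only by the tool play_rows, never from a script. Its argument "targets" is a list of rows, each a list of 3 entries, a list of its own where there are three numbers: the shift along the tool's x, y, z in cm, then the turn, a rotation vector about the tool's x, y, z in degrees, then the closure, from -1 (fully open) to 1 (shut), so that 0 is half open. A call has 1 to 10 rows; each row shifts and turns the commanded pose from where the row before left it, along the tool's axes as they then stand; what a row does not reach is not made up. A row lasts 1/10 s, in which the tool goes at most 50 mm and 8.59 degrees, less where a joint would pass 70% of its speed; a pose out of reach is approached as far as the arm can. A call with a gripper value outside its range is refused whole. The fingers move at their own pace and stop on an object; "grip_force" is the grip in N (left out, the last holds). Time passes only in rows, so rows that do not move let the fingers close. It gives the time, the measured TCP pose, the force, the opening and the grip force at its end, in the units of the state.
- env.get_state(): the state, without advancing time (a new reading comes with each control period).
- env.camera(name): name is "scene" or "top"; returns (picture, depth): 384x512x3 uint8, red, green, blue; 384x512 float32, m along the optical axis (not along the pixel's ray), 0 where there is no reading.
- env.camera_info(name): a dict with "intrinsics" (3x3 intrinsics, pixels), "extrinsics" (4x4, takes a point from camera to world coordinates). Camera axes: x right, y up, looking along -z (the intrinsics and any distortion apply to the point x, -y, -z); pixel columns grow to the right and rows downward; lengths in m; the calibration is good to about 2 mm. A picture is of the moment at which its call begins. camera_info takes no time and is no camera call.
- env.close_job(): hands the job in; it is judged then, once.
The state is a dict: "clock": time; "joint_pos": joint angles; "qvel": joint speeds; "joint_torque": joint torques, N m; "position": TCP position; "tool_rot": TCP orientation; "force": force on the tool from outside, world axes, zero at the start; "torque": the same for the moment, N m; "finger_gap": finger opening in m; "gripper_force": force on a finger pad.
Only numpy, scipy, OpenCV 4.12 (cv2) and the standard library are available. Lean on these libraries where they do the work, as an engineer would, in place of code of your own. Each camera call takes 0.05 s, during which the arm holds its last target. There are 200 camera calls.

TASK

The wooden vial tray lies on the glue-up board with one end board loose. Swing the keeper bar shut over it until it snaps home in its catch, then pump the trigger of the one-hand bar clamp until its jaw has drawn the end board up tight against the tray and the jaw's soft rubber pad is pressed in by about 3 mm: firm, but never beyond 5 mm, which would crush the thin wood. Finish while still holding the trigger squeezed so that this pressure stays on, and leave the other things on the desk alone.

Things in the scene. Friction and masses are not known exactly. Their poses are not given: they have to be found in the camera images.
- jig: Glue-up board, plywood, 215 (x) x 315 (y) x 18 mm, fixed to the desk; origin: centre of its underside, on the desk top; z up. 'Board's frame' below means this origin and axes. It carries the keeper, the clamp (its bar runs along y at x = 0, its top 98 mm above the desk) and two low fences beside the tray.
- tray: Loose divided wooden tray, 130 (x) x 100 (y) x 42 mm high, 0.3 kg, open at its +y end, lying on the board between the clamp's jaws; origin: centre of its underside, axes like the board's; top 60 mm above the desk. Its -y end is within 3.5 mm of the fixed jaw's rubber face, at y = -42.5 mm in the board's frame.
- end_board: Loose end board of the tray, 130 (x) x 10 (y) x 42 mm high, 60 g, standing on edge a few mm from the tray's open +y end; origin: centre of its underside. Drawn up tight, its origin is 55 mm from the tray's origin along y.
- keeper (a joint): Angle of the keeper bar about its upright post (rad): 0 = shut (along the board's +y, over tray and end board), growing to 1.3 as it opens towards the board's -x, anticlockwise from above. It stays where it is left. From 0.12 it rides over a sprung ball in the catch (about 4 N at the knob to climb it); the ball pops up behind the bar at about 0.02 and holds it at 0 against a stop (2 to 4 N to pull out).
- keeper_knob (a point): Middle of the keeper's black knob: upright cylinder, diameter 18, 70.5 to 98.5 mm above the desk (this point 84.5), on top of the bar, 130 mm from the post's axis. The bar is flat steel 16 mm wide, 8 mm thick, underside 62.5 mm above the desk, reaching 215 mm from the post's axis; the catch block (82 mm high) is at its tip, 200 mm from the post.
- keeper_pivot (a point): Axis of the keeper's post, at the height of the middle of the bar; at x = -45, y = -72.5 mm in the board's frame.
- grip_handle (a point): Point on the back (-y) face of the clamp's fixed black pistol grip, on its centre line, 175 mm above the desk: where to take hold. The grip stands upright from 111 to 209 mm above the desk, 22 mm thick along the board's y, 26 mm wide. Below it the housing is 120 mm high, 34 mm wide. The clamp's body is bolted to the board and does not move.
- trigger_pad (a point): Point on the front (+y) face of the grey trigger (it moves with it), opposite grip_handle, 175 mm above the desk at rest. The trigger is a blade 20 mm wide, 10 mm thick, in front (+y) of the grip, its top about 205 mm above the desk. Here grip and trigger together measure 57 mm along y at rest and 34 mm fully squeezed.
- trigger (a joint): Angle of the trigger (rad): 0 = released, 0.18 = fully squeezed; it swings towards the board's -y about a pivot 126 mm below trigger_pad. Force at trigger_pad: return spring 1.5 N at rest to 3.5 N fully squeezed, plus 0.45 of the bar's load (clamping force plus 10 N brake). Full stroke: squeeze beyond 0.16, then let it return below 0.01; squeezes under 0.15 may not catch the next tooth.
- jaw_bar (a joint): How far the toothed bar with the moving jaw is drawn in (m), 0 to 0.045, along the board's -y. Teeth 6 mm apart: a full stroke moves it 6 mm (the first up to 10); a caught tooth follows the trigger, about 50 mm per rad, half that under pressure. It stays when the trigger is let go, but its brake holds at most 10 N: higher pressure falls off unless the squeeze is kept. It cannot be backed off.
- pad_face (a point): Centre of the front (-y) face of the moving jaw's soft pad, 40 mm above the desk, 26 mm wide, 36 mm high, facing the end board. With tray and end board tight between the jaws it stands at y = +67.5 mm in the board's frame.
- jaw_pad (a joint): How far the soft pad of the moving jaw is pressed in (m), 0 = free, 0.007 at most; 7 N per mm, so 0.003 is about 21 N on the end board.
- amber_bottle: Bystander: amber bottle, diameter 48, height 110 mm; origin at the centre of its underside. Leave it alone.
- capped_jar: Bystander: glass jar with a brass cap, diameter 56, height 60 mm; origin at the centre of its underside. Leave it alone.
- screwdriver: Bystander: wooden-handled screwdriver lying on the desk; origin under its middle. Leave it alone.

How it is judged:
By the outcome, as a careful person would: the job done as asked, in the order asked, and still so for the second after the job is handed in, while the arm keeps its last pose, push and grip.
It also fails if it takes over 67 s, if anything falls off the work surface, if the arm or the gripper's body presses on something with over 40 N, if the wrist force passes 120 N, or if a joint passes its speed limit or range.

## Working session

There is one attempt and no reset: what is moved stays moved. The work goes in short steps, Python scripts to look and compute and a tool call to move; the robot and the scene stay as the last step left them, time stands still between calls to the robot, and variables do not carry over. Pictures are saved under pics/ and viewed, at most 10 in all, crops included, and the job is handed in when it is done.

Besides the shell and the picture viewer there is one more tool, called after "Call:" by a JSON object that holds its "op" and its "data", one argument or row to a line. play_rows: Moves the arm, as the interface text tells. Its arguments: {"type":"object","properties":{"targets":{"type":"array"},"grip_force":{"type":"number"}},"required":["targets"]}

```bash
mkdir -p pics; cat > h.py <<'E'
import numpy as np, cv2
from plant import env
def grab(n):
    im,d=env.camera(n); np.savez(f'{n}.npz',im=im,d=d); return im,d
def world(n,u,v,d):
    c=env.camera_info(n);K=np.array(c['intrinsics']);T=np.array(c['extrinsics'])
    x=(u-K[0,2])/K[0,0]*d;y=(v-K[1,2])/K[1,1]*d
    return (T@np.array([x,-y,-d,np.ones_like(x)*1.0]))[:3] if np.isscalar(d) else np.einsum('ij,jhw->ihw',T,np.array([x,-y,-d,np.ones_like(d)]))[:3]
def cloud(n,d):
    v,u=np.mgrid[:384,:512].astype(float); return world(n,u,v,d)
E
python3 - <<'E'
from h import *
for n in('scene','top'):
    im,d=grab(n); cv2.imwrite(f'pics/{n}0.png',cv2.resize(im[...,::-1],(800,600),interpolation=cv2.INTER_CUBIC))
    c=env.camera_info(n); print(n,np.round(c['intrinsics'],1).tolist(),np.round(c['extrinsics'],3).tolist(),[k for k in c])
print(env.pinch_z,env.get_state())
E
```

```text
scene [[440.8, 0.0, 257.8], [0.0, 440.8, 184.4], [0.0, 0.0, 1.0]] [[-0.82, -0.468, 0.329, 0.998], [0.573, -0.665, 0.479, 0.701], [-0.005, 0.581, 0.814, 1.345], [0.0, 0.0, 0.0, 1.0]] ['intrinsics', 'extrinsics']
top [[402.1, 0.0, 260.3], [0.0, 402.1, 190.0], [0.0, 0.0, 1.0]] [[0.002, 0.998, -0.067, 0.461], [-1.0, 0.004, 0.022, 0.013], [0.022, 0.067, 0.998, 1.245], [0.0, 0.0, 0.0, 1.0]] ['intrinsics', 'extrinsics']
0.0187 {'clock': 0.1, 'joint_pos': array([-7.52355924e+01,  2.05925431e+01,  8.65917806e+01, -1.12275652e-03,
        7.29086645e+01, -6.59606871e+00]), 'qvel': array([ 0.09352115, -0.13451712, -0.22375369,  0.06666613, -0.02563039,
        0.08937401]), 'joint_torque': array([ 9.42336010e-05, -5.16355991e+01, -2.71406114e+01,  6.77102711e-02,
        2.76623829e-02, -1.45966089e-05]), 'position': array([ 0.21835591, -0.55819535,  0.22191348]), 'tool_rot': array([[ 9.31305226e-01,  3.64239467e-01, -4.31712774e-04],
       [ 3.64239684e-01, -9.31303927e-01,  1.56458968e-03],
       [ 1.67829510e-04, -1.61435747e-03, -9.99998683e-01]]), 'force': array([ 0.39756438,  0.33018863, -0.27876354]), 'torque': array([-0.02170138, -0.02739795, -0.00120202]), 'gripper_force': 0.0, 'finger_gap': 0.08791826624719319}
```

View pics/scene0.png

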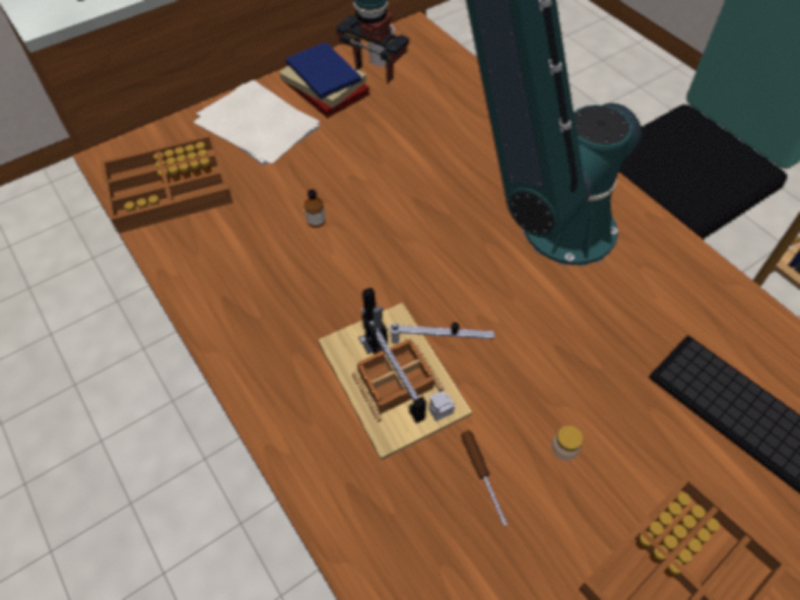

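View pics/top0.png

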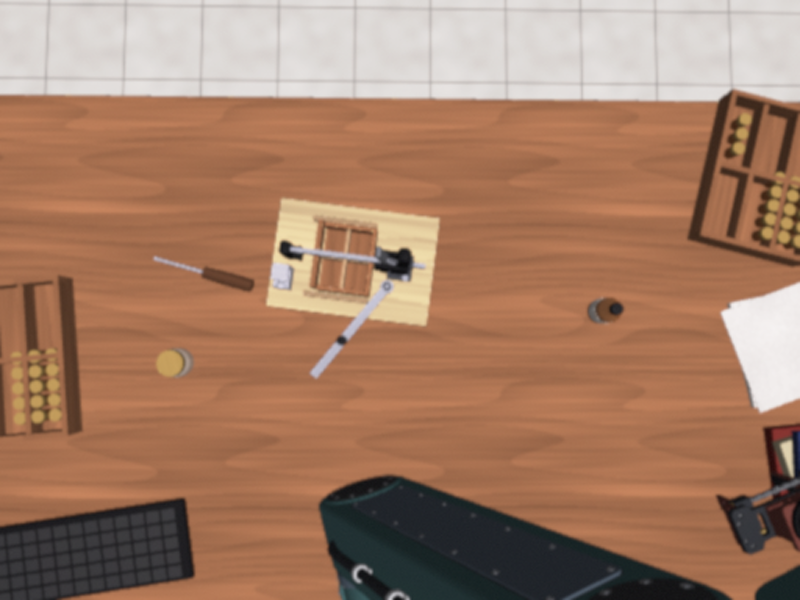

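The top view (800 px scale) shows the board with corners near (282,199), (439,218), (427,325) and (267,306). The keeper is open with its knob at (341,339), the post is at (387,286) and the pistol grip at about (400,262).

```bash
python3 - <<'E'
from h import *
t=np.load('top.npz')['im'];s=np.load('scene.npz')['im']
cv2.imwrite('pics/tc.png',cv2.resize(t[120:248,160:290,::-1],None,fx=4.6,fy=4.6,interpolation=cv2.INTER_CUBIC))
cv2.imwrite('pics/sc.png',cv2.resize(s[180:295,200:325,::-1],None,fx=5,fy=5,interpolation=cv2.INTER_CUBIC))
# board pose by clouds: height band at 18mm
for n in('top','scene'):
    P=cloud(n,np.load(n+'.npz')['d'].astype(float))
    m=(P[0]>.35)&(P[0]<.95)&(P[1]>-.3)&(P[1]<.35)
    desk=m&(abs(P[2])<.006); print(n,'desk z',np.median(P[2][desk]))
    b=m&(abs(P[2]-.018)<.005); b=cv2.morphologyEx(b.astype(np.uint8),cv2.MORPH_OPEN,np.ones((3,3)))
    q=P[:2,b>0].T; k=(abs(q-np.median(q,0))<.25).all(1)
    (c,sz,a)=cv2.minAreaRect(q[k].astype(np.float32)); print(n,c,sz,a,k.sum())
    for lo,hi in((.19,.22),(.085,.105)):
        h=m&(P[2]>lo)&(P[2]<hi)&(abs(P[0]-c[0])<.2)&(abs(P[1]-c[1])<.2)
        print(lo,h.sum(),np.round(P[:,h].mean(1),4),np.round(P[:,h].min(1),3),np.round(P[:,h].max(1),3))
E
```

```text
top desk z 0.0010790376790228429
top (0.6155323386192322, 0.09233558923006058) (0.31531405448913574, 0.21539492905139923) 82.85710144042969 3424
0.19 116 [0.6038 0.0083 0.2054] [ 0.59  -0.016  0.191] [0.618 0.044 0.216]
0.085 349 [0.5993 0.1057 0.0966] [ 0.452 -0.045  0.085] [0.643 0.237 0.105]
scene desk z 0.001430393550107767
scene (0.6134229302406311, 0.09397336095571518) (0.31740695238113403, 0.21438057720661163) 82.88445281982422 1456
0.19 87 [0.6041 0.0121 0.2048] [ 0.588 -0.014  0.191] [0.615 0.048 0.215]
0.085 310 [0.5981 0.1211 0.0954] [ 0.45  -0.045  0.085] [0.643 0.238 0.105]
```

View pics/tc.png

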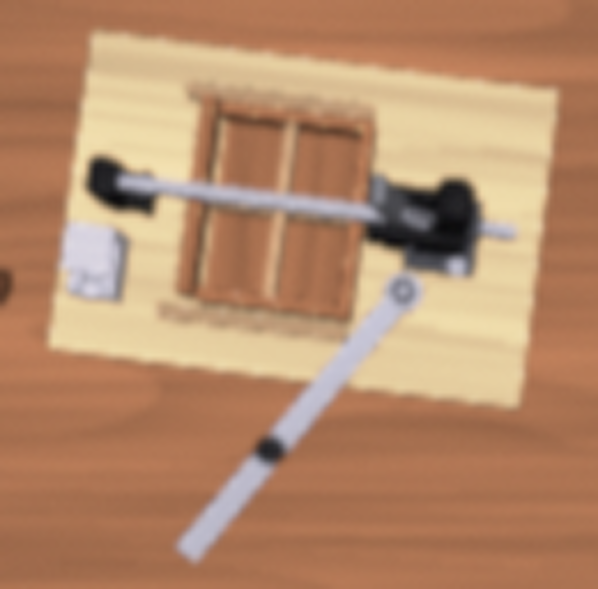

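View pics/sc.png

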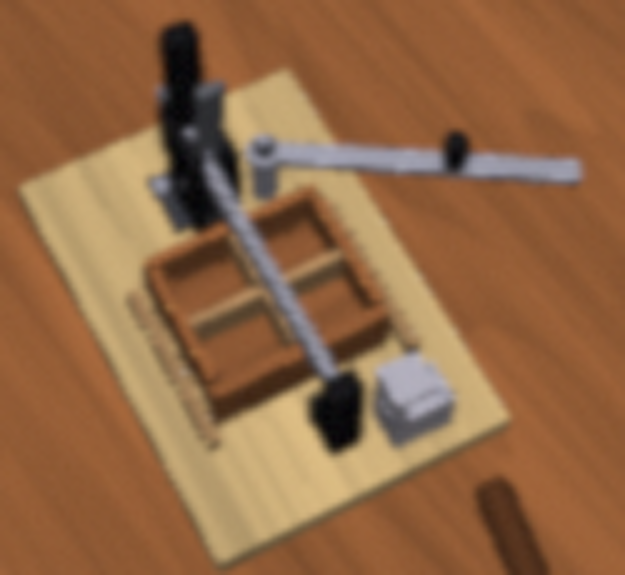

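The crops show the post at (403,290) and the knob at (270,449) in the top crop. The grip, trigger and toothed bar are clear in both views. Next I'll work everything out in the board frame.

```bash
cat >> h.py <<'E'
C=np.array([.6145,.0932]);A=np.radians(-7.13)
R2=np.array([[np.cos(A),-np.sin(A)],[np.sin(A),np.cos(A)]])
def b2w(x,y): return C+R2@np.array([x,y])
def w2b(p): return R2.T@(np.array(p)[:2]-C)
def ray(n,u,v,z):
    a=world(n,u,v,.5);o=np.array(env.camera_info(n)['extrinsics'])[:3,3]; return o+(a-o)*(z-o[2])/(a[2]-o[2])
E
python3 - <<'E'
from h import *
np.set_printoptions(precision=4,suppress=True)
print('post',b2w(-.045,-.0725),'meas',ray('top',160+403/4.6,120+290/4.6,.0745), ray('scene',200+262/5,180+148/5,.0745))
print('knob',ray('top',160+270/4.6,120+449/4.6,.0985),ray('scene',200+457/5,180+150/5,.0845))
kn=ray('top',160+270/4.6,120+449/4.6,.0985)[:2];d=R2.T@(kn-b2w(-.045,-.0725));print('r',np.hypot(*d),'ang',np.arctan2(-d[0],d[1]))
for n in('top','scene'):
    f=np.load(n+'.npz');P=cloud(n,f['d'].astype(float))
    B=np.einsum('ij,jhw->ihw',R2.T,P[:2]-C[:,None,None])
    near=(abs(B[0])<.12)&(abs(B[1])<.17)
    for lo,hi in((.125,.15),(.15,.17),(.17,.19),(.19,.2),(.2,.22)):
        m=near&(P[2]>lo)&(P[2]<hi); print(n,lo,m.sum(),'x',np.percentile(B[0][m],[2,50,98]),'y',np.sort(B[1][m])[::max(1,m.sum()//8)], 'z',P[2][m].max())
    m=near&(abs(B[0])<.025)&(B[1]>.06)&(P[2]>.03)&(P[2]<.15)
    o=np.argsort(B[1][m]);q=np.c_[B[0][m],B[1][m],P[2][m]][o];print('jaw',len(q));print(q[::max(1,len(q)//25)])
E
```

```text
post [0.5608 0.0268] meas [0.5601 0.0252 0.0745] [0.5586 0.0282 0.0745]
knob [0.4592 0.1065 0.0985] [0.4554 0.1105 0.0845]
r 0.12911637559143566 ang 1.030327848574983
top 0.125 23 x [-0.0123 -0.009   0.0104] y [-0.1077 -0.0998 -0.0967 -0.0911 -0.0883 -0.0875 -0.0679 -0.0674 -0.0668
 -0.066  -0.0655 -0.0602] z 0.149873922048257
top 0.15 20 x [-0.0124 -0.0088  0.0078] y [-0.1098 -0.1044 -0.099  -0.0937 -0.0873 -0.0651 -0.0646 -0.0641 -0.0631
 -0.0606] z 0.169069787295979
top 0.17 19 x [-0.0123 -0.0067  0.0086] y [-0.1105 -0.1093 -0.1066 -0.0987 -0.0934 -0.0627 -0.0624 -0.0617 -0.0607
 -0.0557] z 0.18880279791666776
top 0.19 15 x [-0.0121 -0.0036  0.0096] y [-0.1101 -0.1098 -0.1091 -0.1084 -0.1039 -0.1013 -0.0905 -0.0607 -0.0604
 -0.0602 -0.0599 -0.0596 -0.059  -0.0584 -0.05  ] z 0.19983651260619784
top 0.2 101 x [-0.0113  0.0006  0.012 ] y [-0.108  -0.1044 -0.1012 -0.0983 -0.0954 -0.0922 -0.0886 -0.0555 -0.0514] z 0.21550135828657035
jaw 244
[[ 0.0018  0.0605  0.0976]
 [-0.0014  0.0622  0.0557]
 [-0.0196  0.0625  0.0566]
 [ 0.0099  0.0632  0.0602]
 [-0.0235  0.0644  0.0615]
 [ 0.0148  
[... 1374 characters left out ...]
-0.0212  0.0677  0.0611]
 [ 0.0129  0.0697  0.0677]
 [ 0.0135  0.0709  0.0634]
 [ 0.0067  0.0717  0.0513]
 [ 0.0217  0.0725  0.0524]
 [ 0.0148  0.0731  0.0471]
 [ 0.0117  0.0739  0.0309]
 [ 0.0019  0.0766  0.0902]
 [-0.0038  0.086   0.0944]
 [-0.0028  0.0946  0.0964]
 [ 0.0071  0.0999  0.0589]
 [ 0.0022  0.1039  0.0968]
 [ 0.001   0.1083  0.0965]
 [-0.0128  0.1153  0.1027]
 [ 0.0104  0.1194  0.0764]
 [-0.0132  0.121   0.1056]
 [-0.0079  0.124   0.1092]
 [ 0.0074  0.1263  0.1072]
 [ 0.0046  0.1279  0.1004]
 [-0.0031  0.1285  0.0433]
 [-0.0058  0.1295  0.0646]
 [-0.0091  0.13    0.0623]
 [-0.0092  0.1304  0.0483]
 [-0.0088  0.1309  0.0569]
 [-0.0046  0.1312  0.0763]
 [ 0.0033  0.1321  0.0928]]
```

```bash
cat >> h.py <<'E'
def pose():
    s=env.get_state();Y=s['tool_rot'][:,1];return np.r_[s['position'],np.degrees(np.arctan2(Y[1],Y[0]))]
def rows(wps,start=None):   # wps: (x,y,z,a deg, nrows); tool pointing down
    p=pose() if start is None else np.array(start,float)
    for w in wps:
        w=np.array(w,float);n=int(w[4]);q0=p.copy()
        for k in range(n):
            q=q0+(w[:4]-q0)*(k+1)/n;a=np.radians(p[3]);d=q-p
            print([[round(100*(-np.sin(a)*d[0]+np.cos(a)*d[1]),2),round(100*(np.cos(a)*d[0]+np.sin(a)*d[1]),2),round(-100*d[2],2)],[0,0,round(-d[3],1)]])
            p=q
        print('-')
def knob(th,r=.130):
    return b2w(-.045-r*np.sin(th),-.0725+r*np.cos(th))
E
python3 - <<'E'
from h import *
k=knob(1.03);a=np.degrees(1.03)-7.13;print(k,a)
rows([(.40,-.2,.223,-20,10),(k[0],k[1],.18,a,10)])
E
```

```text
[0.45856914 0.10708815] 51.88465289847479
[[np.float64(3.0), np.float64(-2.67), np.float64(-0.01)], [0, 0, np.float64(-4.9)]]
[[np.float64(3.21), np.float64(-2.41), np.float64(-0.01)], [0, 0, np.float64(-4.9)]]
[[np.float64(3.41), np.float64(-2.13), np.float64(-0.01)], [0, 0, np.float64(-4.9)]]
[[np.float64(3.57), np.float64(-1.83), np.float64(-0.01)], [0, 0, np.float64(-4.9)]]
[[np.float64(3.72), np.float64(-1.52), np.float64(-0.01)], [0, 0, np.float64(-4.9)]]
[[np.float64(3.83), np.float64(-1.2), np.float64(-0.01)], [0, 0, np.float64(-4.9)]]
[[np.float64(3.92), np.float64(-0.87), np.float64(-0.01)], [0, 0, np.float64(-4.9)]]
[[np.float64(3.98), np.float64(-0.54), np.float64(-0.01)], [0, 0, np.float64(-4.9)]]
[[np.float64(4.01), np.float64(-0.2), np.float64(-0.01)], [0, 0, np.float64(-4.9)]]
[[np.float64(4.01), np.float64(0.14), np.float64(-0.01)], [0, 0, np.float64(-4.9)]]
-
[[np.float64(3.09), np.float64(-0.5), np.float64(0.43)], [0, 0, np.float64(-7.2)]]
[[np.float64(3.12), np.float64(-0.11), np.float64(0.43)], [0, 0, np.float64(-7.2)]]
[[np.float64(3.11), np.float64(0.28), np.float64(0.43)], [0, 0, np.float64(-7.2)]]
[[np.float64(3.05), np.float64(0.67), np.float64(0.43)], [0, 0, np.float64(-7.2)]]
[[np.float64(2.95), np.float64(1.05), np.float64(0.43)], [0, 0, np.float64(-7.2)]]
[[np.float64(2.79), np.float64(1.41), np.float64(0.43)], [0, 0, np.float64(-7.2)]]
[[np.float64(2.59), np.float64(1.74), np.float64(0.43)], [0, 0, np.float64(-7.2)]]
[[np.float64(2.36), np.float64(2.06), np.float64(0.43)], [0, 0, np.float64(-7.2)]]
[[np.float64(2.08), np.float64(2.33), np.float64(0.43)], [0, 0, np.float64(-7.2)]]
[[np.float64(1.77), np.float64(2.58), np.float64(0.43)], [0, 0, np.float64(-7.2)]]
-
```

Call:
{"op": "play_rows", "data": {
  "targets": [
    [[3.0,-2.67,0],[0,0,-4.9],0.1],
    [[3.2,-2.4,0],[0,0,-4.9],0.1],
    [[3.4,-2.1,0],[0,0,-4.9],0.1],
    [[3.6,-1.8,0],[0,0,-4.9],0.1],
    [[3.7,-1.5,0],[0,0,-4.9],0.1],
    [[3.8,-1.2,0],[0,0,-4.9],0.1],
    [[3.9,-0.9,0],[0,0,-4.9],0.1],
    [[4.0,-0.5,0],[0,0,-4.9],0.1],
    [[4.0,-0.2,0],[0,0,-4.9],0.1],
    [[4.0,0.1,0],[0,0,-4.9],0.1]
  ],
  "grip_force": 20
}}

```text
clock: 1.1
position: [0.3994, -0.1996, 0.2225]
tool_rot: [[0.333, 0.943, -0.0], [0.943, -0.333, 0.0], [0.0, -0.0, -1.0]]
force: [0.4, -0.2, 0.0]
finger_gap: 0.0394
gripper_force: 0.0
```

Call:
{"op": "play_rows", "data": {
  "targets": [
    [[3.1,-0.5,0.4],[0,0,-7.2],0.1],
    [[3.1,-0.1,0.4],[0,0,-7.2],0.1],
    [[3.1,0.3,0.4],[0,0,-7.2],0.1],
    [[3.05,0.7,0.4],[0,0,-7.2],0.1],
    [[2.95,1.05,0.4],[0,0,-7.2],0.1],
    [[2.8,1.4,0.4],[0,0,-7.2],0.1],
    [[2.6,1.75,0.4],[0,0,-7.2],0.1],
    [[2.35,2.05,0.4],[0,0,-7.2],0.1],
    [[2.1,2.3,0.4],[0,0,-7.2],0.1],
    [[1.8,2.6,0.4],[0,0,-7.2],0.1]
  ]
}}

```text
clock: 2.1
position: [0.4553, 0.1077, 0.1823]
tool_rot: [[-0.795, 0.607, -0.001], [0.607, 0.795, -0.0], [0.0, -0.0, -1.0]]
force: [-0.1, 0.1, 0.6]
finger_gap: 0.0395
gripper_force: 0.0
```

Call:
{"op": "play_rows", "data": {
  "targets": [
    [[0,0,0],[0,0,0],0.1],
    [[0,0,0],[0,0,0],0.1]
  ]
}}

```text
clock: 2.3
position: [0.4551, 0.1067, 0.1824]
tool_rot: [[-0.792, 0.61, -0.001], [0.61, 0.792, -0.0], [0.001, -0.001, -1.0]]
force: [0.8, -0.6, -1.1]
finger_gap: 0.0395
gripper_force: 0.0
```

```bash
python3 - <<'E'
from h import *
print(pose(),env.get_state()['finger_gap'])
k=knob(1.03);rows([(k[0],k[1],.079,51.9,4)])
E
```

```text
[ 0.45508403  0.10667913  0.18235352 52.38827607] 0.03954742417434506
[[np.float64(-0.06), np.float64(0.06), np.float64(2.58)], [0, 0, np.float64(0.1)]]
[[np.float64(-0.06), np.float64(0.06), np.float64(2.58)], [0, 0, np.float64(0.1)]]
[[np.float64(-0.06), np.float64(0.06), np.float64(2.58)], [0, 0, np.float64(0.1)]]
[[np.float64(-0.06), np.float64(0.06), np.float64(2.58)], [0, 0, np.float64(0.1)]]
-
```

Call:
{"op": "play_rows", "data": {
  "targets": [
    [[-0.06,0.06,2.6],[0,0,0.1],0.1],
    [[-0.06,0.06,2.6],[0,0,0.1],0.1],
    [[-0.06,0.06,2.6],[0,0,0.1],0.1],
    [[-0.06,0.06,2.55],[0,0,0.1],0.1],
    [[0,0,0],[0,0,0],0.3],
    [[0,0,0],[0,0,0],0.45],
    [[0,0,0],[0,0,0],0.45],
    [[0,0,0],[0,0,0],0.45]
  ]
}}

```text
clock: 3.1
position: [0.4599, 0.1067, 0.0805]
tool_rot: [[-0.787, 0.617, 0.002], [0.617, 0.787, 0.0], [-0.002, 0.002, -1.0]]
force: [0.8, -0.2, 0.2]
finger_gap: 0.024
gripper_force: 0.0
```

```bash
python3 - <<'E'
from h import *
p=pose();print(p,env.get_state()['finger_gap'],env.get_state()['force'])
im,d=grab('scene');cv2.imwrite('pics/k1.png',cv2.resize(im[180:300,200:350,::-1],None,fx=4,fy=4,interpolation=cv2.INTER_CUBIC))
W=[]
for th in np.linspace(1.03,-.05,21)[1:]:
    k=knob(th);W.append((k[0],k[1],p[2],np.degrees(th)-7.13,1))
rows(W)
E
```

```text
[ 0.45992367  0.10666241  0.08047779 51.92992909] 0.023999520122207123 [ 0.78688819 -0.20766206  0.15142728]
[[np.float64(0.1), np.float64(0.65), np.float64(-0.01)], [0, 0, np.float64(3.1)]]
-
[[np.float64(-0.02), np.float64(0.7), np.float64(-0.0)], [0, 0, np.float64(3.1)]]
-
[[np.float64(-0.02), np.float64(0.7), np.float64(-0.0)], [0, 0, np.float64(3.1)]]
-
[[np.float64(-0.02), np.float64(0.7), np.float64(-0.0)], [0, 0, np.float64(3.1)]]
-
[[np.float64(-0.02), np.float64(0.7), np.float64(-0.0)], [0, 0, np.float64(3.1)]]
-
[[np.float64(-0.02), np.float64(0.7), np.float64(-0.0)], [0, 0, np.float64(3.1)]]
-
[[np.float64(-0.02), np.float64(0.7), np.float64(-0.0)], [0, 0, np.float64(3.1)]]
-
[[np.float64(-0.02), np.float64(0.7), np.float64(-0.0)], [0, 0, np.float64(3.1)]]
-
[[np.float64(-0.02), np.float64(0.7), np.float64(-0.0)], [0, 0, np.float64(3.1)]]
-
[[np.float64(-0.02), np.float64(0.7), np.float64(-0.0)], [0, 0, np.float64(3.1)]]
-
[[np.float64(-0.02), np.float64(0.7), np.float64(-0.0)], [0, 0, np.float64(3.1)]]
-
[[np.float64(-0.02), np.float64(0.7), np.float64(-0.0)], [0, 0, np.float64(3.1)]]
-
[[np.float64(-0.02), np.float64(0.7), np.float64(-0.0)], [0, 0, np.float64(3.1)]]
-
[[np.float64(-0.02), np.float64(0.7), np.float64(-0.0)], [0, 0, np.float64(3.1)]]
-
[[np.float64(-0.02), np.float64(0.7), np.float64(-0.0)], [0, 0, np.float64(3.1)]]
-
[[np.float64(-0.02), np.float64(0.7), np.float64(-0.0)], [0, 0, np.float64(3.1)]]
-
[[np.float64(-0.02), np.float64(0.7), np.float64(-0.0)], [0, 0, np.float64(3.1)]]
-
[[np.float64(-0.02), np.float64(0.7), np.float64(-0.0)], [0, 0, np.float64(3.1)]]
-
[[np.float64(-0.02), np.float64(0.7), np.float64(-0.0)], [0, 0, np.float64(3.1)]]
-
[[np.float64(-0.02), np.float64(0.7), np.float64(-0.0)], [0, 0, np.float64(3.1)]]
-
```

View pics/k1.png

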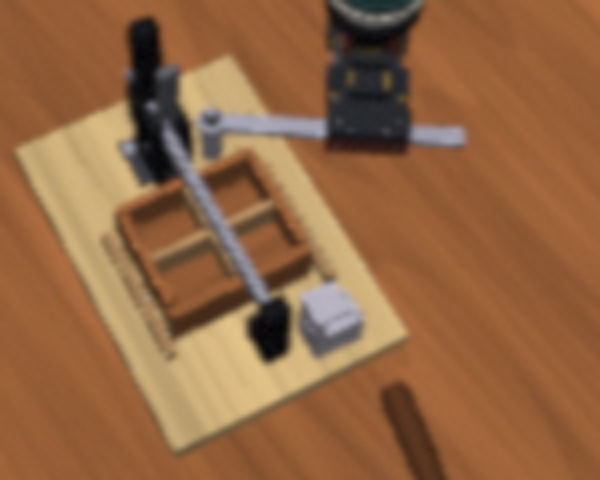

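The gripper straddles the knob, at about (368,110) in this crop. Next I'll swing it shut.

Call:
{"op": "play_rows", "data": {
  "targets": [
    [[0.08,0.65,0],[0,0,3.1],0.45],
    [[-0.02,0.7,0],[0,0,3.1],0.45],
    [[-0.02,0.7,0],[0,0,3.1],0.45],
    [[-0.02,0.7,0],[0,0,3.1],0.45],
    [[-0.02,0.7,0],[0,0,3.1],0.45],
    [[-0.02,0.7,0],[0,0,3.1],0.45],
    [[-0.02,0.7,0],[0,0,3.1],0.45],
    [[-0.02,0.7,0],[0,0,3.1],0.45]
  ]
}}

```text
clock: 3.95
position: [0.5011, 0.1426, 0.08]
tool_rot: [[-0.455, 0.891, 0.001], [0.891, 0.455, 0.0], [-0.0, 0.001, -1.0]]
force: [-0.1, -1.1, -0.5]
finger_gap: 0.0244
gripper_force: 0.3
```

Call:
{"op": "play_rows", "data": {
  "targets": [
    [[-0.02,0.7,0],[0,0,3.1],0.45],
    [[-0.02,0.7,0],[0,0,3.1],0.45],
    [[-0.02,0.7,0],[0,0,3.1],0.45],
    [[-0.02,0.7,0],[0,0,3.1],0.45],
    [[-0.02,0.7,0],[0,0,3.1],0.45],
    [[-0.02,0.7,0],[0,0,3.1],0.45],
    [[-0.02,0.7,0],[0,0,3.1],0.45],
    [[-0.02,0.7,0],[0,0,3.1],0.45]
  ]
}}

```text
clock: 4.75
position: [0.5548, 0.1565, 0.0799]
tool_rot: [[-0.039, 0.999, 0.001], [0.999, 0.039, 0.0], [0.0, 0.001, -1.0]]
force: [-0.9, -0.9, -0.3]
finger_gap: 0.0244
gripper_force: 0.3
```

Call:
{"op": "play_rows", "data": {
  "targets": [
    [[-0.02,0.4,0],[0,0,2],0.45],
    [[-0.02,0.4,0],[0,0,2],0.45]
  ]
}}

```text
clock: 4.95
position: [0.5627, 0.1565, 0.08]
tool_rot: [[0.03, 1.0, 0.0], [1.0, -0.03, 0.0], [0.0, 0.0, -1.0]]
force: [-4.7, 0.6, 2.5]
finger_gap: 0.0245
gripper_force: 2.6
```

```bash
python3 - <<'E'
from h import *
p=pose();s=env.get_state();b=w2b(p[:2])-np.array([-.045,-.0725]);print(p,s['force'],s['torque'],'r',np.hypot(*b),'th',np.arctan2(-b[0],b[1]))
E
```

```text
[ 0.56269223  0.1564584   0.07997561 -1.72109032] [-4.6994366   0.5535061   2.49732442] [ 0.04338115  0.80910143 -0.01621544] r 0.1296254164384185 th 0.1102233890738847
```

Call:
{"op": "play_rows", "data": {
  "targets": [
    [[-0.02,0.4,0],[0,0,1.5],0.45],
    [[-0.02,0.4,0],[0,0,1.5],0.45],
    [[-0.02,0.4,0],[0,0,1.5],0.45],
    [[0,0,0],[0,0,0],0.45]
  ]
}}

```text
clock: 5.35
position: [0.5762, 0.1549, 0.0797]
tool_rot: [[0.108, 0.994, 0.003], [0.994, -0.108, 0.0], [0.0, 0.003, -1.0]]
force: [-0.4, -0.2, 0.3]
finger_gap: 0.024
gripper_force: 0.0
```

Call:
{"op": "play_rows", "data": {
  "targets": [
    [[0,0.3,0],[0,0,0.9],0.45],
    [[0,0.2,0],[0,0,0],0.45],
    [[0,0,0],[0,0,0],0.45]
  ]
}}

```text
clock: 5.65
position: [0.5782, 0.1545, 0.079]
tool_rot: [[0.123, 0.992, -0.003], [0.992, -0.123, 0.0], [-0.0, -0.003, -1.0]]
force: [-5.0, 0.8, 4.5]
finger_gap: 0.0242
gripper_force: 2.4
```

```bash
python3 - <<'E'
from h import *
p=pose();s=env.get_state();b=w2b(p[:2])-np.array([-.045,-.0725]);print(p,s['force'],s['torque'],'r',np.hypot(*b),'th',np.arctan2(-b[0],b[1]))
E
```

```text
[ 0.57820503  0.15445304  0.07901461 -7.04682694] [-5.01240435  0.75749477  4.45063582] [0.14791015 0.73359186 0.0385945 ] r 0.12878182604311336 th -0.010738527087693251
```

Call:
{"op": "play_rows", "data": {
  "targets": [
    [[0,0.2,0],[0,0,0],0.45],
    [[0,0.1,0],[0,0,0],0.45],
    [[0,0,0],[0,0,0],0.45]
  ]
}}

```text
clock: 5.95
position: [0.5783, 0.1543, 0.0787]
tool_rot: [[0.123, 0.992, -0.008], [0.992, -0.123, 0.0], [-0.001, -0.008, -1.0]]
force: [-10.2, 2.2, 7.8]
finger_gap: 0.0243
gripper_force: 5.3
```

Call:
{"op": "play_rows", "data": {
  "targets": [
    [[0,-0.6,0],[0,0,0],0.45],
    [[0,-0.15,0],[0,0,0],0.3],
    [[0,0,-3],[0,0,0],0.1],
    [[0,0,-4.5],[0,0,0],0],
    [[0,0,-4.5],[0,0,0],-0.5],
    [[0,0,-4],[0,0,0],-0.9],
    [[0,0,0],[0,0,0],-0.9]
  ]
}}

```text
clock: 6.65
position: [0.5799, 0.1555, 0.2459]
tool_rot: [[0.123, 0.992, 0.013], [0.992, -0.123, 0.002], [0.003, 0.013, -1.0]]
force: [1.1, -0.2, 0.1]
finger_gap: 0.0643
gripper_force: 0.0
```

```bash
python3 - <<'E'
from h import *
p=pose();print(p)
im,d=grab('scene');cv2.imwrite('pics/k2.png',cv2.resize(im[180:300,200:350,::-1],None,fx=4,fy=4,interpolation=cv2.INTER_CUBIC))
h=b2w(0,-.080);print(h,'finger back outer y',-.080-.0575)
rows([(h[0],h[1],.25,-97.1+0,12)])
E
```

```text
[ 0.57988593  0.15548717  0.24593842 -7.04149994]
[0.60457032 0.01381863] finger back outer y -0.1375
[[np.float64(-1.14), np.float64(0.36), np.float64(-0.06)], [0, 0, np.float64(7.5)]]
[[np.float64(-1.08), np.float64(0.51), np.float64(-0.06)], [0, 0, np.float64(7.5)]]
[[np.float64(-1.01), np.float64(0.65), np.float64(-0.06)], [0, 0, np.float64(7.5)]]
[[np.float64(-0.92), np.float64(0.77), np.float64(-0.06)], [0, 0, np.float64(7.5)]]
[[np.float64(-0.81), np.float64(0.89), np.float64(-0.06)], [0, 0, np.float64(7.5)]]
[[np.float64(-0.68), np.float64(0.98), np.float64(-0.06)], [0, 0, np.float64(7.5)]]
[[np.float64(-0.55), np.float64(1.06), np.float64(-0.06)], [0, 0, np.float64(7.5)]]
[[np.float64(-0.41), np.float64(1.13), np.float64(-0.06)], [0, 0, np.float64(7.5)]]
[[np.float64(-0.26), np.float64(1.17), np.float64(-0.06)], [0, 0, np.float64(7.5)]]
[[np.float64(-0.1), np.float64(1.19), np.float64(-0.06)], [0, 0, np.float64(7.5)]]
[[np.float64(0.06), np.float64(1.2), np.float64(-0.06)], [0, 0, np.float64(7.5)]]
[[np.float64(0.21), np.float64(1.18), np.float64(-0.06)], [0, 0, np.float64(7.5)]]
-
```

View pics/k2.png

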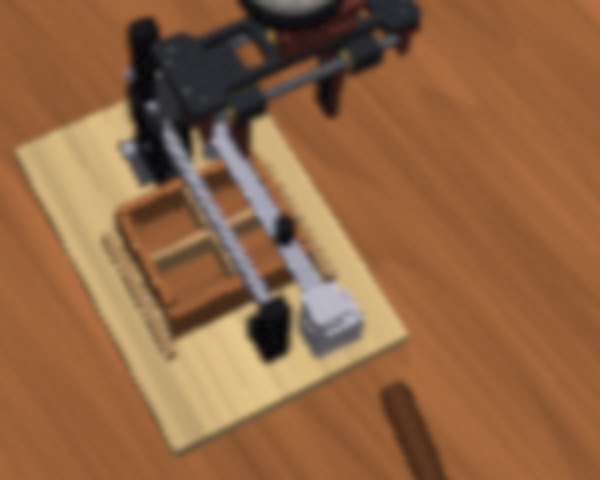

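The picture shows the keeper bar lying parallel to the clamp bar, with its tip in the catch block at (330,315). Next I'll move over the pistol grip.

Call:
{"op": "play_rows", "data": {
  "targets": [
    [[-1.14,0.36,0],[0,0,7.5],-1],
    [[-1.08,0.51,0],[0,0,7.5],-1],
    [[-1.0,0.65,0],[0,0,7.5],-1],
    [[-0.92,0.77,0],[0,0,7.5],-1],
    [[-0.81,0.89,0],[0,0,7.5],-1],
    [[-0.68,0.98,0],[0,0,7.5],-1],
    [[-0.55,1.06,0],[0,0,7.5],-1],
    [[-0.41,1.13,0],[0,0,7.5],-1],
    [[-0.26,1.17,0],[0,0,7.5],-1],
    [[-0.1,1.2,0],[0,0,7.5],-1]
  ]
}}

```text
clock: 7.7
position: [0.5965, 0.0366, 0.2372]
tool_rot: [[0.991, 0.133, -0.002], [0.133, -0.991, -0.0], [-0.002, -0.0, -1.0]]
force: [0.4, -0.3, -0.2]
finger_gap: 0.0877
gripper_force: 0.0
```

Call:
{"op": "play_rows", "data": {
  "targets": [
    [[0.06,1.2,0],[0,0,7.5],-1],
    [[0.21,1.18,0],[0,0,7.5],-1],
    [[0,0,0],[0,0,0],-1],
    [[0,0,0],[0,0,0],-1],
    [[0,0,0],[0,0,0],-1]
  ]
}}

```text
clock: 8.2
position: [0.601, 0.0142, 0.2384]
tool_rot: [[0.993, -0.12, -0.001], [-0.12, -0.993, 0.0], [-0.001, -0.0, -1.0]]
force: [-0.0, -0.7, -0.4]
finger_gap: 0.0878
gripper_force: 0.0
```

```bash
python3 - <<'E'
from h import *
s=env.get_state();print(pose(),s['tool_rot'],s['finger_gap'])
h=b2w(0,-.080)
rows([(h[0],h[1],.156,-97.1,5)])
# check grip and keeper again from depth
for n in('top','scene'):
    im,d=grab(n);P=cloud(n,d.astype(float));B=np.einsum('ij,jhw->ihw',R2.T,P[:2]-C[:,None,None])
    m=(abs(B[0]+.045)<.03)&(B[1]>-.04)&(B[1]<.10)&(P[2]>.066)&(P[2]<.076)
    l=np.polyfit(B[1][m],B[0][m],1);print(n,m.sum(),'keeper angle',-np.arctan(l[0]),'x at pivot',np.polyval(l,-.0725))
E
```

```text
[ 6.01046898e-01  1.41939803e-02  2.38431872e-01 -9.68809329e+01] [[ 9.92796630e-01 -1.19806454e-01 -1.12438203e-03]
 [-1.19806023e-01 -9.92797220e-01  4.43026012e-04]
 [-1.16936072e-03 -3.05126993e-04 -9.99999270e-01]] 0.08782981581651204
[[np.float64(0.07), np.float64(-0.0), np.float64(1.65)], [0, 0, np.float64(0.0)]]
[[np.float64(0.07), np.float64(-0.0), np.float64(1.65)], [0, 0, np.float64(0.0)]]
[[np.float64(0.07), np.float64(-0.0), np.float64(1.65)], [0, 0, np.float64(0.0)]]
[[np.float64(0.07), np.float64(-0.0), np.float64(1.65)], [0, 0, np.float64(0.0)]]
[[np.float64(0.07), np.float64(-0.0), np.float64(1.65)], [0, 0, np.float64(0.0)]]
-
top 146 keeper angle 0.0031275847624369535 x at pivot -0.043969204006530746
scene 164 keeper angle -0.02090482775164035 x at pivot -0.0481680510669928
```

Call:
{"op": "play_rows", "data": {
  "targets": [
    [[0.07,0,1.65],[0,0,0],-1],
    [[0.07,0,1.65],[0,0,0],-1],
    [[0.07,0,1.65],[0,0,0],-1],
    [[0.07,0,1.65],[0,0,0],-1],
    [[0.07,0,1.65],[0,0,0],-1],
    [[0,0,0],[0,0,0],-0.5],
    [[0,0,0],[0,0,0],-0.38],
    [[0,0,0],[0,0,0],-0.38]
  ],
  "grip_force": 30
}}

```text
clock: 9.1
position: [0.6056, 0.0134, 0.1577]
tool_rot: [[0.993, -0.122, 0.002], [-0.122, -0.993, -0.0], [0.002, -0.0, -1.0]]
force: [-0.7, 0.4, 0.1]
finger_gap: 0.0677
gripper_force: 0.0
```

```bash
cat >> h.py <<'E'
def jaw(f=None):
    d=f['d'] if f is not None else grab('scene')[1]
    P=cloud('scene',d.astype(float));B=np.einsum('ij,jhw->ihw',R2.T,P[:2]-C[:,None,None])
    m=(abs(B[0])<.02)&(B[1]>.06)&(B[1]<.17)&(P[2]>.03)&(P[2]<.12)
    y=B[1][m]; out=np.percentile(y,98)
    face=m&(B[1]>out-.012)&(P[2]>.04)&(P[2]<.09)
    e=(abs(B[0]-.045)<.025)&(B[1]>.05)&(B[1]<.09)&(P[2]>.028)&(P[2]<.055)
    return round(1e3*np.median(B[1][face]),1),int(face.sum()),'board face',round(1e3*np.median(B[1][e]),1),int(e.sum())
def st():
    s=env.get_state();p=pose();print('t',round(s['clock'],2),'tcp b',np.round(1e3*w2b(p),1),'z',round(p[2]*1e3,1),'a',round(p[3],1),'gap',round(1e3*s['finger_gap'],1),'gf',round(s['gripper_force'],1),'F(board)',np.round(np.r_[R2.T@s['force'][:2],s['force'][2]],1))
E
python3 - <<'E'
from h import *
print(jaw(np.load('scene.npz'))); print([jaw() for _ in range(3)]);st()
E
```

```text
(np.float64(129.9), 59, 'board face', np.float64(71.7), 66)
[(np.float64(130.3), 56, 'board face', np.float64(72.1), 62), (np.float64(129.9), 56, 'board face', np.float64(72.2), 63), (np.float64(129.5), 60, 'board face', np.float64(72.0), 69)]
t 9.25 tcp b [  1.2 -80.2] z 157.8 a -97.0 gap 60.8 gf 0.6 F(board) [-0.1  0.3  1.9]
```

Call:
{"op": "play_rows", "data": {
  "targets": [
    [[-0.1,0.0,0],[0,0,0],-0.3],
    [[0,0.2,0],[0,0,0],-0.2],
    [[0,0.25,0],[0,0,0],-0.1],
    [[0,0.25,0],[0,0,0],0.0],
    [[0,0.25,0],[0,0,0],0.1],
    [[0,0.2,0],[0,0,0],0.2],
    [[0,0,0],[0,0,0],0.25],
    [[0,0,0],[0,0,0],0.25]
  ]
}}

```text
clock: 10.05
position: [0.6031, 0.0025, 0.1574]
tool_rot: [[0.992, -0.123, 0.002], [-0.123, -0.992, 0.002], [0.001, -0.002, -1.0]]
force: [0.9, 3.2, 4.8]
finger_gap: 0.0342
gripper_force: 30.2
```

```bash
python3 - <<'E'
from h import *
st();print(jaw(),jaw());st()
im,d=grab('scene');cv2.imwrite('pics/s1.png',cv2.resize(im[150:300,180:350,::-1],None,fx=4,fy=4,interpolation=cv2.INTER_CUBIC))
E
```

```text
t 10.05 tcp b [ -0.1 -91.4] z 157.4 a -97.1 gap 34.2 gf 30.2 F(board) [0.5 3.3 4.8]
(np.float64(121.9), 52, 'board face', np.float64(72.4), 56) (np.float64(121.5), 54, 'board face', np.float64(71.9), 62)
t 10.15 tcp b [ -0.  -91.4] z 157.4 a -97.1 gap 34.4 gf 30.2 F(board) [1.  3.  4.7]
```

View pics/s1.png

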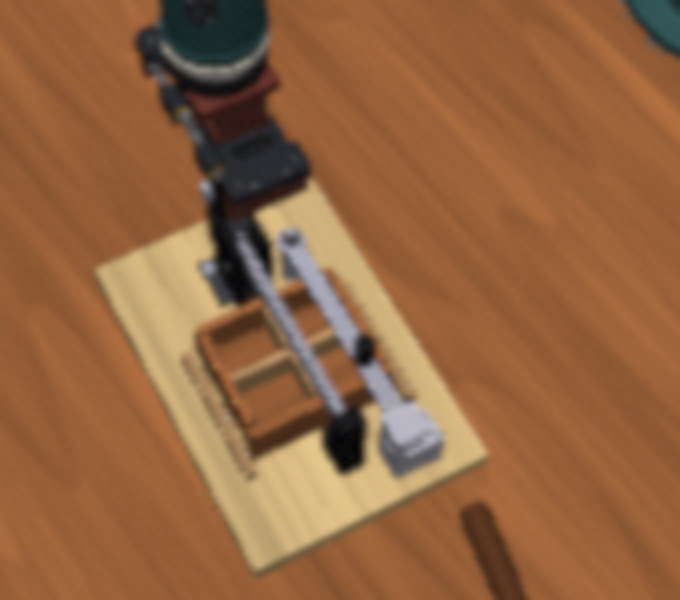

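The first stroke drew the jaw in by about 8 mm; it is at (345,440) in the crop and moving toward the tray. I'll keep pumping with the grip limited to 15 N, so the pad can't be over-pressed.

Call:
{"op": "play_rows", "data": {
  "targets": [
    [[0,-0.2,0],[0,0,0],0.1],
    [[0,-0.25,0],[0,0,0],0.0],
    [[0,-0.25,0],[0,0,0],-0.1],
    [[0,-0.25,0],[0,0,0],-0.25],
    [[0,-0.2,0],[0,0,0],-0.4],
    [[0,0,0],[0,0,0],-0.4],
    [[0,0,0],[0,0,0],-0.4]
  ],
  "grip_force": 15
}}

```text
clock: 10.9
position: [0.6034, 0.0134, 0.1563]
tool_rot: [[0.992, -0.122, -0.001], [-0.122, -0.992, -0.0], [-0.001, 0.0, -1.0]]
force: [0.0, 0.3, -0.8]
finger_gap: 0.0615
gripper_force: 0.5
```

Call:
{"op": "play_rows", "data": {
  "targets": [
    [[0,0,0],[0,0,0],-0.3],
    [[0,0.2,0],[0,0,0],-0.2],
    [[0,0.25,0],[0,0,0],-0.1],
    [[0,0.25,0],[0,0,0],0.0],
    [[0,0.25,0],[0,0,0],0.1],
    [[0,0.2,0],[0,0,0],0.2],
    [[0,0,0],[0,0,0],0.25],
    [[0,0,0],[0,0,0],0.25]
  ]
}}

```text
clock: 11.7
position: [0.6027, 0.0027, 0.1574]
tool_rot: [[0.992, -0.123, 0.001], [-0.123, -0.992, 0.002], [0.0, -0.002, -1.0]]
force: [-1.1, 5.3, 4.7]
finger_gap: 0.0347
gripper_force: 15.2
```

```bash
python3 - <<'E'
from h import *
st();print(jaw(),jaw());st()
E
```

```text
t 11.7 tcp b [ -0.5 -91.3] z 157.4 a -97.1 gap 34.7 gf 15.2 F(board) [-1.7  5.2  4.7]
(np.float64(115.8), 58, 'board face', np.float64(71.8), 63) (np.float64(116.1), 54, 'board face', np.float64(71.7), 65)
t 11.8 tcp b [ -0.5 -91.3] z 157.4 a -97.1 gap 34.7 gf 15.2 F(board) [-2.4  4.7  4.5]
```

Call:
{"op": "play_rows", "data": {
  "targets": [
    [[0,-0.2,0],[0,0,0],0.1],
    [[0,-0.25,0],[0,0,0],0.0],
    [[0,-0.25,0],[0,0,0],-0.1],
    [[0,-0.25,0],[0,0,0],-0.25],
    [[0,-0.2,0],[0,0,0],-0.4],
    [[0,0,0],[0,0,0],-0.4],
    [[0,0,0],[0,0,0],-0.4]
  ]
}}

```text
clock: 12.5
position: [0.6038, 0.0133, 0.1565]
tool_rot: [[0.992, -0.122, -0.0], [-0.122, -0.992, -0.0], [-0.0, 0.0, -1.0]]
force: [0.4, 0.8, -2.0]
finger_gap: 0.0616
gripper_force: 0.5
```

Call:
{"op": "play_rows", "data": {
  "targets": [
    [[0,0,0],[0,0,0],-0.3],
    [[0,0.2,0],[0,0,0],-0.2],
    [[0,0.25,0],[0,0,0],-0.1],
    [[0,0.25,0],[0,0,0],0.0],
    [[0,0.25,0],[0,0,0],0.1],
    [[0,0.2,0],[0,0,0],0.2],
    [[0,0,0],[0,0,0],0.25],
    [[0,0,0],[0,0,0],0.25]
  ]
}}

```text
clock: 13.3
position: [0.6028, 0.0027, 0.1574]
tool_rot: [[0.992, -0.123, 0.001], [-0.123, -0.992, 0.002], [0.001, -0.002, -1.0]]
force: [-0.9, 4.3, 5.6]
finger_gap: 0.035
gripper_force: 15.2
```

Call:
{"op": "play_rows", "data": {
  "targets": [
    [[0,-0.2,0],[0,0,0],0.1],
    [[0,-0.25,0],[0,0,0],0.0],
    [[0,-0.25,0],[0,0,0],-0.1],
    [[0,-0.25,0],[0,0,0],-0.25],
    [[0,-0.2,0],[0,0,0],-0.4],
    [[0,0,0],[0,0,0],-0.4],
    [[0,0,0],[0,0,0],-0.4]
  ]
}}

```text
clock: 14.0
position: [0.6037, 0.0133, 0.1564]
tool_rot: [[0.992, -0.122, -0.001], [-0.122, -0.992, -0.0], [-0.001, 0.0, -1.0]]
force: [-0.4, 1.2, -1.4]
finger_gap: 0.0615
gripper_force: 0.5
```

Call:
{"op": "play_rows", "data": {
  "targets": [
    [[0,0,0],[0,0,0],-0.3],
    [[0,0.2,0],[0,0,0],-0.2],
    [[0,0.25,0],[0,0,0],-0.1],
    [[0,0.25,0],[0,0,0],0.0],
    [[0,0.25,0],[0,0,0],0.1],
    [[0,0.2,0],[0,0,0],0.2],
    [[0,0,0],[0,0,0],0.25],
    [[0,0,0],[0,0,0],0.25]
  ]
}}

```text
clock: 14.8
position: [0.6027, 0.0027, 0.1574]
tool_rot: [[0.992, -0.123, 0.001], [-0.123, -0.992, 0.002], [0.001, -0.002, -1.0]]
force: [-1.1, 4.7, 5.4]
finger_gap: 0.0347
gripper_force: 15.2
```

```bash
python3 - <<'E'
from h import *
st();print(jaw(),jaw());st()
E
```

```text
t 14.8 tcp b [ -0.5 -91.3] z 157.4 a -97.1 gap 34.7 gf 15.2 F(board) [-1.7  4.6  5.4]
(np.float64(103.5), 58, 'board face', np.float64(70.3), 66) (np.float64(103.8), 56, 'board face', np.float64(70.1), 59)
t 14.9 tcp b [ -0.5 -91.3] z 157.4 a -97.1 gap 34.7 gf 15.2 F(board) [-2.6  4.5  5. ]
```

Call:
{"op": "play_rows", "data": {
  "targets": [
    [[0,-0.2,0],[0,0,0],0.1],
    [[0,-0.25,0],[0,0,0],0.0],
    [[0,-0.25,0],[0,0,0],-0.1],
    [[0,-0.25,0],[0,0,0],-0.25],
    [[0,-0.2,0],[0,0,0],-0.4],
    [[0,0,0],[0,0,0],-0.4],
    [[0,0,0],[0,0,0],-0.4]
  ]
}}

```text
clock: 15.6
position: [0.6037, 0.0133, 0.1564]
tool_rot: [[0.992, -0.122, -0.001], [-0.122, -0.992, -0.0], [-0.001, 0.0, -1.0]]
force: [0.0, 0.8, -1.0]
finger_gap: 0.0614
gripper_force: 0.5
```

Call:
{"op": "play_rows", "data": {
  "targets": [
    [[0,0,0],[0,0,0],-0.3],
    [[0,0.2,0],[0,0,0],-0.2],
    [[0,0.25,0],[0,0,0],-0.1],
    [[0,0.25,0],[0,0,0],0.0],
    [[0,0,0],[0,0,0],0.0],
    [[0,0,0],[0,0,0],0.0]
  ]
}}

```text
clock: 16.2
position: [0.6033, 0.0073, 0.1573]
tool_rot: [[0.992, -0.123, 0.001], [-0.123, -0.992, 0.002], [0.001, -0.002, -1.0]]
force: [-0.2, 5.3, 3.7]
finger_gap: 0.0443
gripper_force: 3.3
```

```bash
python3 - <<'E'
from h import *
st();print(jaw(),jaw(),jaw());st()
E
```

```text
t 16.2 tcp b [ -0.5 -86.6] z 157.3 a -97.1 gap 44.3 gf 3.3 F(board) [-0.8  5.2  3.7]
(np.float64(101.9), 53, 'board face', np.float64(69.0), 64) (np.float64(102.1), 57, 'board face', np.float64(68.6), 58) (np.float64(102.0), 56, 'board face', np.float64(68.8), 63)
t 16.35 tcp b [ -0.5 -86.6] z 157.3 a -97.1 gap 44.4 gf 3.4 F(board) [-1.2  5.5  4.2]
```

Call:
{"op": "play_rows", "data": {
  "targets": [
    [[0,0.15,0],[0,0,0],0.06],
    [[0,0.15,0],[0,0,0],0.12],
    [[0,0,0],[0,0,0],0.12],
    [[0,0,0],[0,0,0],0.12]
  ]
}}

```text
clock: 16.75
position: [0.603, 0.0047, 0.1574]
tool_rot: [[0.992, -0.123, 0.001], [-0.123, -0.992, 0.003], [0.001, -0.003, -1.0]]
force: [-0.3, 6.6, 4.6]
finger_gap: 0.0389
gripper_force: 7.1
```

```bash
python3 - <<'E'
from h import *
st();print(jaw(),jaw(),jaw());st()
E
```

```text
t 16.75 tcp b [ -0.4 -89.2] z 157.4 a -97.1 gap 38.9 gf 7.1 F(board) [-1.1  6.5  4.6]
(np.float64(100.0), 55, 'board face', np.float64(67.2), 58) (np.float64(100.6), 53, 'board face', np.float64(66.5), 62) (np.float64(100.5), 53, 'board face', np.float64(67.0), 57)
t 16.9 tcp b [ -0.5 -89.2] z 157.4 a -97.1 gap 38.8 gf 7.1 F(board) [-0.8  6.   4.2]
```

Call:
{"op": "play_rows", "data": {
  "targets": [
    [[0,0.07,0],[0,0,0],0.15],
    [[0,0.07,0],[0,0,0],0.18],
    [[0,0,0],[0,0,0],0.18],
    [[0,0,0],[0,0,0],0.18]
  ]
}}

```text
clock: 17.3
position: [0.6028, 0.0034, 0.1574]
tool_rot: [[0.992, -0.123, 0.001], [-0.123, -0.992, 0.003], [0.001, -0.003, -1.0]]
force: [-1.3, 7.7, 4.5]
finger_gap: 0.0363
gripper_force: 8.3
```

```bash
python3 - <<'E'
from h import *
st();print(jaw(),jaw(),jaw());st()
E
```

```text
t 17.3 tcp b [ -0.5 -90.5] z 157.4 a -97.1 gap 36.3 gf 8.3 F(board) [-2.3  7.5  4.5]
(np.float64(99.0), 51, 'board face', np.float64(66.8), 59) (np.float64(99.4), 55, 'board face', np.float64(66.3), 59) (np.float64(99.2), 57, 'board face', np.float64(66.1), 61)
t 17.45 tcp b [ -0.5 -90.5] z 157.4 a -97.1 gap 35.9 gf 8.0 F(board) [-1.2  6.8  4.9]
```

Call:
{"op": "play_rows", "data": {
  "targets": [
    [[0,0.05,0],[0,0,0],0.21],
    [[0,0.05,0],[0,0,0],0.25],
    [[0,0,0],[0,0,0],0.25],
    [[0,0,0],[0,0,0],0.25]
  ]
}}

```text
clock: 17.85
position: [0.6027, 0.0027, 0.1574]
tool_rot: [[0.992, -0.123, 0.001], [-0.123, -0.992, 0.003], [0.001, -0.003, -1.0]]
force: [-0.9, 8.0, 5.2]
finger_gap: 0.0345
gripper_force: 15.2
```

```bash
python3 - <<'E'
from h import *
st();print(jaw(),jaw(),jaw());st()
E
```

```text
t 17.85 tcp b [ -0.5 -91.3] z 157.4 a -97.1 gap 34.5 gf 15.2 F(board) [-1.9  7.8  5.2]
(np.float64(98.4), 60, 'board face', np.float64(66.5), 64) (np.float64(98.6), 55, 'board face', np.float64(66.4), 56) (np.float64(98.8), 55, 'board face', np.float64(66.3), 54)
t 18.0 tcp b [ -0.4 -91.3] z 157.4 a -97.1 gap 34.0 gf 15.2 F(board) [-1.6  7.5  4.9]
```

Call:
{"op": "play_rows", "data": {
  "targets": [
    [[0,-0.2,0],[0,0,0],0.1],
    [[0,-0.25,0],[0,0,0],0.0],
    [[0,-0.25,0],[0,0,0],-0.1],
    [[0,-0.25,0],[0,0,0],-0.25],
    [[0,-0.2,0],[0,0,0],-0.4],
    [[0,0,0],[0,0,0],-0.4],
    [[0,0,0],[0,0,0],-0.4]
  ]
}}

```text
clock: 18.7
position: [0.6036, 0.0124, 0.1564]
tool_rot: [[0.992, -0.122, -0.001], [-0.122, -0.992, -0.0], [-0.001, 0.0, -1.0]]
force: [0.4, 1.1, -1.0]
finger_gap: 0.0616
gripper_force: 0.5
```

```bash
python3 - <<'E'
from h import *
st();print(np.mean([[j[0],j[3]] for j in (jaw() for _ in range(6))],0));st()
E
```

```text
t 18.7 tcp b [ -0.8 -81.5] z 156.4 a -97.0 gap 61.6 gf 0.5 F(board) [ 0.2  1.2 -1. ]
[99.11666667 66.61666667]
t 19.0 tcp b [ -0.7 -81.5] z 156.6 a -97.0 gap 61.3 gf 0.5 F(board) [-0.3  0.6 -1.7]
```

Call:
{"op": "play_rows", "data": {
  "targets": [
    [[0,0,0],[0,0,0],-0.3],
    [[0,0.2,0],[0,0,0],-0.2],
    [[0,0.2,0],[0,0,0],-0.1],
    [[0,0,0],[0,0,0],-0.1],
    [[0,0,0],[0,0,0],-0.1]
  ]
}}

```text
clock: 19.5
position: [0.6035, 0.0096, 0.1573]
tool_rot: [[0.992, -0.123, 0.001], [-0.123, -0.992, 0.002], [0.0, -0.002, -1.0]]
force: [-1.2, 5.5, 4.1]
finger_gap: 0.0485
gripper_force: 7.2
```

```bash
python3 - <<'E'
from h import *
st();print(np.mean([[j[0],j[3]] for j in (jaw() for _ in range(6))],0));st()
E
```

```text
t 19.5 tcp b [ -0.5 -84.4] z 157.3 a -97.0 gap 48.5 gf 7.2 F(board) [-1.9  5.3  4.1]
[98.63333333 66.38333333]
t 19.8 tcp b [ -0.6 -84.4] z 157.3 a -97.0 gap 48.2 gf 7.5 F(board) [-1.9  5.9  4.1]
```

Call:
{"op": "play_rows", "data": {
  "targets": [
    [[0,0.12,0],[0,0,0],-0.05],
    [[0,0.12,0],[0,0,0],0.0],
    [[0,0,0],[0,0,0],0.0],
    [[0,0,0],[0,0,0],0.0]
  ],
  "grip_force": 18
}}

```text
clock: 20.2
position: [0.6033, 0.0074, 0.1574]
tool_rot: [[0.992, -0.123, 0.001], [-0.123, -0.992, 0.002], [0.001, -0.002, -1.0]]
force: [-1.8, 6.5, 5.6]
finger_gap: 0.044
gripper_force: 8.7
```

```bash
python3 - <<'E'
from h import *
st();print(np.mean([[j[0],j[3]] for j in (jaw() for _ in range(8))],0));st()
E
```

```text
t 20.2 tcp b [ -0.5 -86.5] z 157.4 a -97.0 gap 44.0 gf 8.7 F(board) [-2.6  6.2  5.6]
[97.575  66.4625]
t 20.6 tcp b [ -0.5 -86.6] z 157.4 a -97.0 gap 44.3 gf 8.4 F(board) [-2.1  6.3  5.2]
```

Call:
{"op": "play_rows", "data": {
  "targets": [
    [[0,0.09,0],[0,0,0],0.04],
    [[0,0,0],[0,0,0],0.04],
    [[0,0,0],[0,0,0],0.04],
    [[0,0,0],[0,0,0],0.04]
  ]
}}

```text
clock: 21.0
position: [0.6032, 0.0065, 0.1575]
tool_rot: [[0.992, -0.123, 0.001], [-0.123, -0.992, 0.002], [0.001, -0.002, -1.0]]
force: [-1.0, 5.8, 5.3]
finger_gap: 0.0425
gripper_force: 10.5
```

```bash
python3 - <<'E'
from h import *
st();print(np.mean([[j[0],j[3]] for j in (jaw() for _ in range(12))],0));st()
for n in('top','scene'):
    im,d=grab(n);P=cloud(n,d.astype(float));B=np.einsum('ij,jhw->ihw',R2.T,P[:2]-C[:,None,None])
    m=(abs(B[0]+.045)<.03)&(B[1]>-.04)&(B[1]<.10)&(P[2]>.066)&(P[2]<.076)
    l=np.polyfit(B[1][m],B[0][m],1);print(n,m.sum(),'keeper angle',-np.arctan(l[0]))
    if n=='scene':cv2.imwrite('pics/f.png',cv2.resize(im[150:300,180:350,::-1],None,fx=4,fy=4,interpolation=cv2.INTER_CUBIC))
E
```

```text
t 21.0 tcp b [ -0.5 -87.4] z 157.5 a -97.0 gap 42.5 gf 10.5 F(board) [-1.7  5.6  5.3]
[97.175 66.6  ]
t 21.6 tcp b [ -0.5 -87.4] z 157.5 a -97.0 gap 42.5 gf 10.0 F(board) [-1.7  6.4  5.4]
top 146 keeper angle 0.0028849937882998488
scene 172 keeper angle -0.0037640592326432577
```

View pics/f.png

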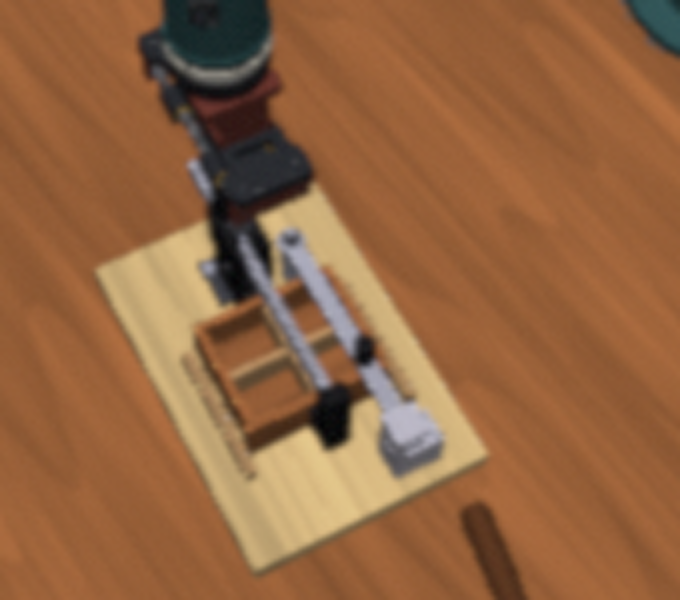

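The end board is tight against the tray, the jaw at (332,415) is pressed on it, and the keeper bar is seated in its catch. My three estimates of the pad's compression are 2.7, 2.8 and 3.3 mm. The trigger squeeze is steady, so I'm handing in.

```bash
python3 -c "
from h import *
st();print(env.close_job())"
```

```text
t 21.7 tcp b [ -0.5 -87.4] z 157.5 a -97.0 gap 42.4 gf 8.9 F(board) [-2.4  6.9  6.6]
the job is handed in; nothing more can be done
None
```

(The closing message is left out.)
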